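# Clip the ball ledge onto its slotted stand

## Robot

A 6-joint arm with a two-finger parallel gripper is mounted at the origin on the work surface. World frame = base frame: x ahead of the robot, y to its left, z up, the work surface at z = 0. Lengths are in m, angles in rad, forces in N, time in s.
With the tool pointing down it reaches from about 0.3 to 0.775 m from the base axis. Payload 14.6 kg.
Tool frame: the origin (TCP) lies on the centre line of the jaws, within the pads' length; the fingertips stand ctrl.tcp_to_tips ahead of it and the grasp point (between the pads) lies 2 mm behind it (ctrl.tcp_to_tips is the distance from the TCP to the fingertips, in m); z points along the fingers, y is the line along which they close (so a half turn about z gives the same grasp; the last joint's range is limited). The gripper opens to 94 mm and grips with 3 to 60 N. Pads are 16 mm wide; open, the fingers measure 119 mm over their backs; the gripper's body (75 mm by 177 mm) begins 78 mm behind the grasp point.
Start: joints at [-1.209, 0.3, 1.521, -0, 1.321, -0.067], TCP at [0.229, -0.5, 0.222] pointing down, gripper open.
Joint ranges: [-3.03, 3.03], [-0.79, 2.21], [0.23, 2.52], [-1.04, 4.18], [0, 3.07], [-2.55, 2.55]. Speed limits (rad/s): [2.22, 2.22, 2.57, 3.14, 3.14, 3.14].

## Interface

Orientations are given as [roll, pitch, yaw] about the fixed x, y, z axes, in that order (R = Rz(yaw) Ry(pitch) Rx(roll)).
In Python, from station import telemetry, viewer, hand_in, ctrl gives the robot as it stands.
- The arm moves only by the tool step_arm, never from a script. Its argument "plan" is a list of rows, each an object of numbers: "dx", "dy", "dz": the shift along the tool's x, y, z scaled (see below); "rx", "ry", "rz": the turn, a rotation vector about the tool's x, y, z scaled (see below); "claw": the closure, from 0 (fully open) to 1 (shut). In form: [{"dx": .., "dy": .., "dz": .., "rx": .., "ry": .., "rz": .., "claw": ..}, ...]. A call has 1 to 10 rows; each row shifts and turns the commanded pose from where the row before left it, along the tool's axes as they then stand; what a row does not reach is not made up. The controller multiplies each number of a shift by 0.1 m and each number of a turn by 90 degrees. A row lasts 1/10 s, in which the tool goes at most 50 mm and 8.59 degrees, less where a joint would pass 70% of its speed; a pose out of reach is approached as far as the arm can. A call with a number of a shift or a turn outside -1 to 1 is refused whole. A call with a gripper value outside its range is refused whole. The fingers move at their own pace and stop on an object; "grip_force" is the grip in N (left out, the last holds). Time passes only in rows, so rows that do not move let the fingers close. It gives the time, the measured TCP pose, the force, the opening and the grip force at its end, in the units of the state.
- telemetry.get_obs(): the state, without advancing time (a new reading comes with each control period).
- viewer.camera(name): name is "side" or "top" or "wrist"; returns a dict with "img" (384x512x3 uint8, red, green, blue), "z_map" (384x512 float32, m along the optical axis (not along the pixel's ray), 0 where there is no reading), "fx", "fy", "cx", "cy" (pixels), "R" (3x3) and "t" (3): a world point X has camera coordinates R X + t; the wrist camera has in their place "tool_from_camera" (4x4, takes a point from camera to tool coordinates, whose origin is the TCP and whose axes are the flange's). Camera axes: x right, y down, z forward; pixel columns grow to the right and rows downward; lengths in m; the calibration is good to about 2 mm. The wrist camera is an equidistant fisheye: a pixel r from the principal point sees the ray r / f radians off the axis. A picture is of the moment at which its call begins: read the wrist's pose just before it.
- hand_in(): hands the job in; it is judged then, once.
Trained networks look in a picture, given as the dict that the camera call returned (one of the last four; its "shot" number tells which), for a name from the list of things; names that differ only in an ending like _2 or _b are one class to them, and where a whole thing is asked for, a point or a joint stands for the part that bears it (a point fixed in the world has none). Each returns a list of dicts, best first, with "score" (0 to 1); they miss things now and then, are a little off and sometimes report something else, mostly with a low value. They report only what shows in the picture. A call takes as long as a camera call. They do not tell look-alikes from the thing itself.
- viewer.recognise(target, picture): "rect" ([left, top, right, bottom] in pixels, round what is visible of it).
The state is a dict: "time_s": time; "qpos": joint angles; "joint_vel": joint speeds; "tau": joint torques, N m; "ee_pos": TCP position; "eef_rot": TCP orientation; "force": force on the tool from outside, world axes, zero at the start; "moment": the same for the moment, N m; "grip_width": finger opening in m; "grip_force": force on a finger pad.
Only numpy, scipy, OpenCV 4.12 (cv2) and the standard library are available. Lean on these libraries where they do the work, as an engineer would, in place of code of your own. Each camera call takes 0.05 s, during which the arm holds its last target. There are 200 camera calls.

## Task

Put the loose ball ledge onto the slotted stand: pick it up, hook both of its tabs through the two slots of the metal strip, then press it down until the sprung latch snaps over its nib and it sits fully home and upright. Feel your way in and never force it: a push of about 25 N is plenty. Let go of it at the end, and leave the ball, the mug and the chalk where they are.

Things in the scene. Friction and masses are not known exactly. Their poses are not given: they have to be found in the camera images.
- stand: Fixed stand: dark steel foot 120 x 150 x 12 mm, oak post 50 mm wide (x 14 to 38 mm), flat top at 182 mm, and clamped on its front a bright slotted metal strip. Origin on the table under the post; x points from the strip's front face (at x = -20 mm) back through the post, y along the strip's width, z up.
- face (a point): Point on the strip's front face, 126 mm up. Strip 40 mm wide, 4 mm thick, with side flanges back to the post; its top edge 181 mm up. On its centre line, 13 mm wide and open behind: lower slot at heights 79-102.5 mm, window with latch 108.5-140, upper slot 149-172.5. The strip was clamped by eye: ALL these heights and those of home and entry are up to 10 mm off, higher or lower, unmeasured; it does not slide.
- home (a point): Where the ledge's origin is once seated, its axes parallel to the stand's (60 mm before the stand's origin, 55 mm up), give or take the strip's unmeasured height error. Moves with the stand; x and z as the stand's.
- entry (a point): Where the ledge's origin is when its tab tips just touch the strip at mid-slot height: 10 mm before and 13.75 mm above home, same height error. Tabs pass within 1.7 mm above or below the true height; the ledge then goes 10 mm on along the stand's x until its plate meets the strip, and 12 to 15.5 mm straight down to home.
- ledge: Loose ball ledge, 270-430 g, standing on the table: wooden board 86 x 110 x 12 mm with a front rim, and on it a dark steel plate 8 mm thick (y), x -25 to +40 mm, z 12 to 130 mm. Origin: on the board's underside, mid plate; board x -52 to +34, y -55 to +55 mm. x points to the tabs, z up. Grip the plate across its thickness, from above.
- hooks (a point): On the plate's rear edge (x 40, z 63 mm of the ledge), between two hook tabs 8 mm wide that stick out 10 mm: a neck 5 mm long (z 24-32 and 94-102 mm), then a lip 5 mm thick hanging 12 mm below the neck. At z 58 a round nib, 4 mm tall, 5 mm out, works the latch; right above it a step 3.4 mm out, to z 69.
- ledge_top (a point): Point on the top edge of the ledge's steel plate, at x 5, y 0, z 130 mm of the ledge: above a good place to grip.
- latch (a joint): Sprung latch in the window, metres pushed in: 0 = out (rest), 0.006 = fully in. Pressing the ledge down its last 13 mm, the nib wedges the latch in 3 to 5 mm (10 to 20 N downwards); near the bottom it snaps back over the nib and rests on the step above it, reading about 0.0012 to 0.0025 as long as the ledge is home. The ledge then stops hard, its necks on the slots' lower edges.
- ball_center (a point): Bystander: white pool ball 57 mm across, lying in a wooden ring 52 mm wide and 12 mm high. Point: its centre.
- mug: Bystander: white mug, 80 mm across, 95 mm high, origin under its centre.
- chalk: Bystander: small blue round cue chalk, 28 mm across, 24 mm high, origin under its centre.
Not all that is in view belongs to the job. Leave any orange or purple look-alike of the stand alone.

How it is judged:
At the end, for the whole second after the job is handed in: Ledge released, at rest, both tabs through the slots: origin in the stand frame within 3.5 mm of x -60 and 4 mm of y 0, z 43 to 67 mm, upright within 5 deg, square within 7 deg; snapped home: the latch rests on the step above the nib (reads 1 to 3.8 mm; 0 if not home) (x of ledge in the frame of stand between -0.0635 and -0.0565 m and y of ledge in the frame of stand between -0.004 and 0.004 m and z of ledge in the frame of stand between 0.043 and 0.067 m and angle between ledge's own z axis and vertical below 0.09 rad and angle between the x axis of ledge and the x axis of stand, either way round below 0.12 rad and value of joint latch between 0.001 and 0.0038 m and linear speed of ledge below 0.01 m/s and angular speed of ledge below 0.1 rad/s); the robot touches nothing.
It fails at once if the ledge is forced against the stand with more than 70 N (contact force between ledge and stand above 70 N).
It fails at once if the robot bears on the stand with more than 80 N (contact force between any of the fingers, the arm and stand above 80 N).
It fails at once if the mug is moved more than 30 mm (distance of mug from where it was at the start of the episode above 0.03 m).
It fails at once if the chalk is moved more than 30 mm (distance of chalk from where it was at the start of the episode above 0.03 m).
It fails at once if the ball is moved more than 30 mm (distance of ball_center from where it was at the start of the episode above 0.03 m).
It also fails if it takes over 64 s, if anything falls off the work surface, if the arm or the gripper's body presses on something with over 40 N, if the wrist force passes 120 N, or if a joint passes its speed limit or range.

## Working session

There is one attempt and no reset: what is moved stays moved. The work goes in short steps, Python scripts to look and compute and a tool call to move; the robot and the scene stay as the last step left them, time stands still between calls to the robot, and variables do not carry over. Pictures are saved under pics/ and viewed, at most 10 in all, crops included, and the job is handed in when it is done.

Besides the shell and the picture viewer there is one more tool, called after "Call:" as a command line: name --argument value ..., lists and objects as JSON in quotes. step_arm: Moves the arm, as the interface text tells. Shifts and turns lie within -1 to 1; 1 stands for 0.1 m of shift or 90 degrees of turn. Its arguments: {"type":"object","properties":{"plan":{"type":"array"},"grip_force":{"type":"number"}},"required":["plan"]}

```bash
mkdir -p pics
cat > h.py <<'E'
import numpy as np,cv2
from station import telemetry,viewer,hand_in,ctrl
from scipy.spatial.transform import Rotation as Ro
def toW(c,u,v,z):
    p=np.array([(u-c['cx'])/c['fx']*z,(v-c['cy'])/c['fy']*z,z]); return c['R'].T@(p-c['t'])
def cloud(c):
    v,u=np.mgrid[0:384,0:512]; z=c['z_map']
    p=np.stack([(u-c['cx'])/c['fx']*z,(v-c['cy'])/c['fy']*z,z],-1)
    return (p-c['t'])@c['R']
def save(n,img): cv2.imwrite('pics/'+n,img[...,::-1])
E
python3 - <<'E'
from h import *
o=telemetry.get_obs(); print(o, ctrl.tcp_to_tips)
ims=[]
for n in ['side','top']:
    c=viewer.camera(n); np.savez(n+'.npz',**{k:v for k,v in c.items()}); ims.append(c['img'])
    print(n,c['t'],(-c['R'].T@c['t']).round(3),c['R'].round(2).tolist(),c['fx'])
    for t in ['stand','face','ledge','ball_center','mug','chalk']:
        print(t,[(np.round(d['rect']).tolist(),round(d['score'],2)) for d in viewer.recognise(t,c)][:3])
save('a.png',cv2.resize(np.hstack(ims),(800,300)))
save('a0.png',ims[0]);save('a1.png',ims[1])
E
```

```text
{'time_s': 0.0, 'qpos': array([-1.20859527e+00,  3.00466668e-01,  1.52158110e+00, -4.43843748e-05,
        1.32071879e+00, -6.65951347e-02]), 'joint_vel': array([-0.0014979 ,  0.00211197,  0.00020754, -0.00160333, -0.00156494,
        0.00047087]), 'tau': array([ 2.11798630e-05, -5.31806839e+01, -3.52738559e+01,  7.08671822e-02,
        2.43711344e-02, -1.22061506e-04]), 'ee_pos': array([ 0.22857835, -0.4999781 ,  0.22188875]), 'eef_rot': array([-3.14041849e+00, -3.52229191e-05,  4.28807179e-01]), 'force': array([-0.74022075, -0.02419432,  0.56146542]), 'moment': array([-0.00805658, -0.03787839, -0.02129742]), 'grip_force': 0.0, 'grip_width': 0.09410696150633209} 0.017
side [0.57369765 0.08936807 0.91199353] [0.444 0.806 0.568] [[-0.99, -0.17, 0.0], [-0.09, 0.53, -0.84], [0.14, -0.83, -0.54]] 366.094401358269
stand [([313.0, 127.0, 384.0, 213.0], 0.92), ([116.0, 164.0, 203.0, 267.0], 0.73), ([239.0, 166.0, 320.0, 264.0], 0.72)]
face [([239.0, 169.0, 320.0, 266.0], 0.6), ([315.0, 125.0, 382.0, 211.0], 0.59), ([182.0, 271.0, 196.0, 289.0], 0.24)]
ledge [([233.0, 281.0, 286.0, 357.0], 0.66), ([273.0, 130.0, 306.0, 177.0], 0.56), ([241.0, 165.0, 317.0, 264.0], 0.19)]
ball_center [([209.0, 148.0, 229.0, 166.0], 0.68)]
mug [([231.0, 281.0, 288.0, 358.0], 0.83)]
chalk [([184.0, 272.0, 196.0, 287.0], 0.69)]
top [0.08361992 0.59079107 1.10848029] [0.423 0.072 1.183] [[0.02, -1.0, -0.02], [-0.99, -0.02, -0.14], [0.14, 0.02, -0.99]] 419.3976643843092
stand [([206.0, 188.0, 265.0, 257.0], 0.82), ([282.0, 255.0, 355.0, 324.0], 0.82)]
face [([187.0, 93.0, 252.0, 165.0], 0.97), ([204.0, 192.0, 269.0, 259.0], 0.85), ([284.0, 252.0, 355.0, 327.0], 0.77)]
ledge [([338.0, 202.0, 376.0, 242.0], 0.71), ([116.0, 201.0, 154.0, 240.0], 0.56), ([204.0, 188.0, 266.0, 258.0], 0.17)]
ball_center [([339.0, 138.0, 357.0, 153.0], 0.6)]
mug [([112.0, 203.0, 155.0, 240.0], 0.79)]
chalk [([168.0, 166.0, 185.0, 170.0], 0.52)]
```

View pics/a0.png

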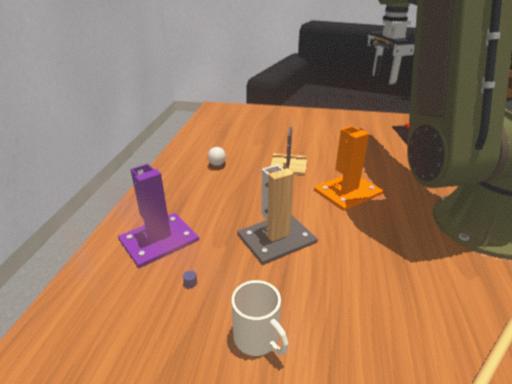

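View pics/a1.png

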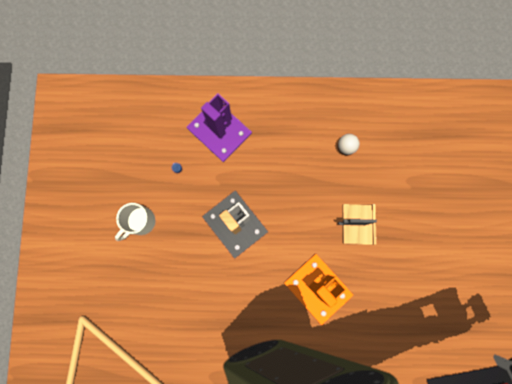

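The real stand is the dark-foot, oak-post one at top (235,222) and side (277,210). Its look-alikes are purple at top (218,128) and side (158,215), and orange at top (320,290) and side (350,165). The ledge is at top (359,223) and side (289,150), with its tabs at the left end in the top view. The network also gave the "ledge" label to the mug at top (134,220), which I reject. Next I'll measure, with one close crop.

Run:
```python
from h import *
c=dict(np.load('top.npz'));P=cloud(c)
def reg(u0,v0,u1,v1,zl,zh):
    q=P[v0:v1,u0:u1].reshape(-1,3); im=c['img'][v0:v1,u0:u1].reshape(-1,3)
    m=(q[:,2]>zl)&(q[:,2]<zh); return q[m],im[m]
def rect(q): 
    (cx,cy),(w,h),a=cv2.minAreaRect((q[:,:2]*1000).astype(np.float32)); return np.round([cx,cy,w,h,a],1)
for nm,a in dict(foot=(198,182,272,262,.006,.018),posttop=(198,182,272,262,.165,.2),board=(325,190,385,255,.005,.03),plate=(325,190,385,255,.11,.15),ball=(330,130,365,160,.02,.1),mug=(108,195,160,245,.03,.12)).items():
    q,im=reg(*a); print(nm,len(q),q.mean(0).round(4),rect(q),np.percentile(q[:,2],[5,50,95]).round(4))
q,im=reg(198,182,272,262,.15,.2)
for a,b in list(zip(q.round(3).tolist(),im.tolist()))[::4]: print(a,b)
t=c['img'][175:270,190:390]; save('b.png',cv2.resize(t,(800,380),interpolation=cv2.INTER_CUBIC))
```

```text
foot 1863 [0.5059 0.1424 0.013 ] [518.3 142.9 222.9 206.2   2.2] [0.0079 0.0132 0.0167]
posttop 283 [0.5107 0.141  0.1808] [516.1 134.7  49.4  57.7  39.1] [0.1716 0.1822 0.186 ]
board 1236 [ 0.5147 -0.2013  0.0133] [ 521.3 -196.9  179.3  163.2    1.1] [0.0056 0.0132 0.0223]
plate 100 [ 0.5149 -0.1848  0.1283] [ 515.3 -185.    64.4    7.9   88.6] [0.1126 0.1307 0.1348]
ball 331 [ 0.7334 -0.1679  0.0536] [ 735.7 -169.9   54.2   51.8   85.8] [0.0379 0.0549 0.0636]
mug 619 [0.5082 0.4138 0.0707] [501.  410.1  79.6 104.8  80.4] [0.0333 0.0742 0.098 ]
[0.549, 0.126, 0.175] [198, 190, 176]
[0.544, 0.133, 0.178] [168, 161, 149]
[0.544, 0.123, 0.177] [248, 242, 232]
[0.542, 0.13, 0.174] [242, 236, 219]
[0.54, 0.138, 0.171] [211, 202, 185]
[0.54, 0.121, 0.174] [251, 245, 234]
[0.537, 0.137, 0.178] [242, 237, 219]
[0.537, 0.118, 0.174] [254, 249, 239]
[0.535, 0.14, 0.174] [244, 238, 222]
[0.535, 0.113, 0.176] [232, 224, 206]
[0.533, 0.142, 0.169] [239, 234, 215]
[0.528, 0.158, 0.182] [158, 126, 94]
[0.529, 0.147, 0.176] [228, 219, 203]
[0.53, 0.11, 0.178] [251, 245, 235]
[0.526, 0.153, 0.182] [
[... 1719 characters left out ...]
131, 0.181] [255, 228, 141]
[0.5, 0.123, 0.153] [201, 193, 179]
[0.495, 0.15, 0.185] [255, 230, 144]
[0.495, 0.14, 0.184] [254, 233, 149]
[0.496, 0.131, 0.18] [255, 234, 149]
[0.493, 0.153, 0.179] [212, 161, 111]
[0.493, 0.143, 0.183] [254, 235, 151]
[0.493, 0.133, 0.186] [254, 236, 152]
[0.494, 0.124, 0.172] [222, 169, 109]
[0.49, 0.143, 0.187] [255, 237, 153]
[0.49, 0.133, 0.184] [255, 239, 155]
[0.492, 0.125, 0.163] [189, 143, 89]
[0.488, 0.14, 0.185] [255, 240, 156]
[0.488, 0.131, 0.181] [255, 227, 137]
[0.485, 0.142, 0.185] [255, 237, 148]
[0.486, 0.133, 0.178] [253, 210, 127]
[0.483, 0.143, 0.182] [253, 206, 128]
[0.484, 0.134, 0.165] [206, 152, 93]
[0.482, 0.137, 0.159] [191, 141, 86]
```

View pics/b.png

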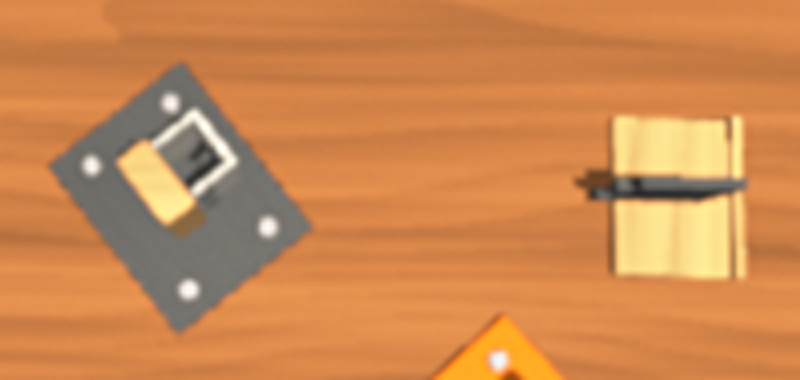

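The crop confirms it: the oak and steel stand at crop (180,200) with its strip facing right-up, and the ledge at (680,195) with tabs at its left end, at (590,185). Now I'll refine both poses and read the wrist camera geometry.

Run:
```python
from h import *
c=dict(np.load('top.npz'));P=cloud(c)
def mask(u0,v0,u1,v1,zl,zh):
    q=P[v0:v1,u0:u1].reshape(-1,3); im=c['img'][v0:v1,u0:u1].reshape(-1,3).astype(int)
    return q[(q[:,2]>zl)&(q[:,2]<zh)],im[(q[:,2]>zl)&(q[:,2]<zh)]
def rect(q): return cv2.minAreaRect((q[:,:2]*1000).astype(np.float32))
q,im=mask(198,182,272,262,.174,.2)
w=im[:,0]-im[:,2]>70; print('post',rect(q[w]))
q2,im2=mask(198,182,272,262,.165,.2); b=(im2.min(1)>170)&(im2[:,0]-im2[:,2]<50); print('strip',rect(q2[b]),np.percentile(q2[b][:,2],[5,50,95]))
q,im=mask(198,182,272,262,.006,.022); g=(im.max(1)-im.min(1)<25); print('foot',rect(q[g]),g.sum())
q,im=mask(325,190,385,255,.12,.15); print('plate',rect(q),q[:,2].mean())
d=cv2.fitLine((q[:,:2]).astype(np.float32),cv2.DIST_HUBER,0,.001,.001).ravel(); print(np.degrees(np.arctan2(d[1],d[0])))
q,im=mask(325,190,385,255,.009,.03); g=(im[:,1]>170); print('board',rect(q[g]))
s=viewer.camera('wrist'); print({k:(v if np.size(v)<20 else np.shape(v)) for k,v in s.items()})
```

```text
post ((505.07989501953125, 147.75888061523438), (48.657691955566406, 23.799537658691406), 39.726314544677734)
strip ((524.5, 124.87265014648438), (40.035987854003906, 31.825979232788086), 39.09113693237305) [0.16768744 0.17533089 0.17851994]
foot ((508.5750427246094, 142.6458740234375), (145.3751678466797, 115.42324829101562), 39.59205627441406) 1620
plate ((515.7875366210938, -184.5928192138672), (63.407310485839844, 7.766897201538086), 89.56654357910156) 0.13108515205673302
-89.94369
board ((516.1614379882812, -202.92300415039062), (109.07022094726562, 85.91300201416016), 1.0113186836242676)
{'img': (384, 512, 3), 'z_map': (384, 512), 'fx': 297.3186396354542, 'fy': 297.3186396354542, 'cx': 258.8643615597656, 'cy': 192.8841583484739, 'tool_from_camera': array([[-8.41448770e-05, -9.71729897e-01, -2.36095321e-01,
         6.72570445e-02],
       [ 9.99999885e-01,  2.98971546e-05, -4.79453917e-04,
         1.62494110e-04],
       [ 4.72958284e-04, -2.36095334e-01,  9.71729782e-01,
        -1.63329677e-01],
       [ 0.00000000e+00,  0.00000000e+00,  0.00000000e+00,
         1.00000000e+00]]), 'shot': 3}
```

```bash
cat >> h.py <<'E'
def go(target,n,rot=None):
    o=telemetry.get_obs(); R=Ro.from_euler('xyz',o['eef_rot'] if rot is None else rot)
    d=R.inv().apply(np.array(target)-o['ee_pos']); print('per row',(d/.1/n).round(4),'total mm',(d*1000).round(1))
E
python3 - <<'E'
from h import *
go([.617,.056,.28],20)
E
```

```text
per row [ 0.2922 -0.1722 -0.0288] total mm [ 584.4 -344.4  -57.6]
```

Call:
step_arm --plan '[{"dx": 0.2,"dy": -0.1,"dz": -0.2},{"dx": 0.29,"dy": -0.17,"dz": -0.2},{"dx": 0.29,"dy": -0.17,"dz": -0.2},{"dx": 0.3,"dy": -0.18},{"dx": 0.3,"dy": -0.18},{"dx": 0.3,"dy": -0.18},{"dx": 0.3,"dy": -0.18},{"dx": 0.3,"dy": -0.18},{"dx": 0.3,"dy": -0.18},{"dx": 0.3,"dy": -0.18}]'

```text
$.plan[0]: bad value
```

Call:
step_arm --plan '[{"dx": 0.3,"dy": -0.17},{"dx": 0.3,"dy": -0.17},{"dx": 0.3,"dy": -0.17},{"dx": 0.3,"dy": -0.17},{"dx": 0.3,"dy": -0.17},{"dx": 0.3,"dy": -0.17},{"dx": 0.3,"dy": -0.17},{"dx": 0.3,"dy": -0.17},{"dx": 0.3,"dy": -0.17},{"dx": 0.3,"dy": -0.17}]'

```text
$.plan[0]: bad value
```

Call:
step_arm --plan '[{"rz": 0.09},{"rz": 0.09},{"rz": 0.09},{"rz": 0.09},{"rz": 0.09},{"rz": 0.09},{"rz": 0.09},{},{}]'

```text
$.plan[0]: bad value
```

Call:
step_arm --plan '[{"ry": -0.09},{"ry": -0.09},{"ry": -0.09},{"ry": -0.09},{"ry": -0.09},{},{}]'

```text
$.plan[0]: bad value
```

Call:
step_arm --plan '[{"dx": 0.2,"dy": -0.1,"dz": -0.2,"rx": 0,"ry": 0,"rz": 0,"claw": 0},{"dx": 0.29,"dy": -0.17,"dz": -0.2,"rx": 0,"ry": 0,"rz": 0,"claw": 0},{"dx": 0.29,"dy": -0.17,"dz": -0.2,"rx": 0,"ry": 0,"rz": 0,"claw": 0},{"dx": 0.3,"dy": -0.18,"dz": 0,"rx": 0,"ry": 0,"rz": 0,"claw": 0},{"dx": 0.3,"dy": -0.18,"dz": 0,"rx": 0,"ry": 0,"rz": 0,"claw": 0},{"dx": 0.3,"dy": -0.18,"dz": 0,"rx": 0,"ry": 0,"rz": 0,"claw": 0},{"dx": 0.3,"dy": -0.18,"dz": 0,"rx": 0,"ry": 0,"rz": 0,"claw": 0},{"dx": 0.3,"dy": -0.18,"dz": 0,"rx": 0,"ry": 0,"rz": 0,"claw": 0},{"dx": 0.3,"dy": -0.18,"dz": 0,"rx": 0,"ry": 0,"rz": 0,"claw": 0},{"dx": 0.3,"dy": -0.18,"dz": 0,"rx": 0,"ry": 0,"rz": 0,"claw": 0}]'

```text
time_s: 1.75
ee_pos: [0.4205, -0.2246, 0.2826]
eef_rot: [3.141, -0.0, 0.429]
force: [0.3, -0.8, -0.2]
grip_width: 0.0942
grip_force: 0.0
```

Call:
step_arm --plan '[{"dx": 0.3,"dy": -0.18,"dz": 0,"rx": 0,"ry": 0,"rz": 0,"claw": 0},{"dx": 0.3,"dy": -0.18,"dz": 0,"rx": 0,"ry": 0,"rz": 0,"claw": 0},{"dx": 0.3,"dy": -0.18,"dz": 0,"rx": 0,"ry": 0,"rz": 0,"claw": 0},{"dx": 0.3,"dy": -0.18,"dz": 0,"rx": 0,"ry": 0,"rz": 0,"claw": 0},{"dx": 0.3,"dy": -0.18,"dz": 0,"rx": 0,"ry": 0,"rz": 0,"claw": 0},{"dx": 0.3,"dy": -0.18,"dz": 0,"rx": 0,"ry": 0,"rz": 0,"claw": 0},{"dx": 0.3,"dy": -0.17,"dz": 0,"rx": 0,"ry": 0,"rz": 0,"claw": 0},{"dx": 0.3,"dy": -0.17,"dz": 0,"rx": 0,"ry": 0,"rz": 0,"claw": 0},{"dx": 0.3,"dy": -0.17,"dz": 0,"rx": 0,"ry": 0,"rz": 0,"claw": 0},{"dx": 0.25,"dy": -0.13,"dz": 0,"rx": 0,"ry": 0,"rz": 0,"claw": 0}]'

```text
time_s: 2.75
ee_pos: [0.6174, 0.0549, 0.2823]
eef_rot: [-3.141, 0.0, 0.429]
force: [-0.2, -1.3, 0.6]
grip_width: 0.0937
grip_force: 0.0
```

Call:
step_arm --plan '[{"dx": 0,"dy": 0,"dz": 0,"rx": 0,"ry": 0,"rz": 0.09,"claw": 0},{"dx": 0,"dy": 0,"dz": 0,"rx": 0,"ry": 0,"rz": 0.09,"claw": 0},{"dx": 0,"dy": 0,"dz": 0,"rx": 0,"ry": 0,"rz": 0.09,"claw": 0},{"dx": 0,"dy": 0,"dz": 0,"rx": 0,"ry": 0,"rz": 0.09,"claw": 0},{"dx": 0,"dy": 0,"dz": 0,"rx": 0,"ry": 0,"rz": 0.09,"claw": 0},{"dx": 0,"dy": 0,"dz": 0,"rx": 0,"ry": 0,"rz": 0.09,"claw": 0},{"dx": 0,"dy": 0,"dz": 0,"rx": 0,"ry": 0,"rz": 0.09,"claw": 0},{"dx": 0,"dy": 0,"dz": 0,"rx": 0,"ry": -0.09,"rz": 0,"claw": 0},{"dx": 0,"dy": 0,"dz": 0,"rx": 0,"ry": -0.09,"rz": 0,"claw": 0},{"dx": 0,"dy": 0,"dz": 0,"rx": 0,"ry": -0.09,"rz": 0,"claw": 0}]'

```text
time_s: 3.75
ee_pos: [0.6167, 0.0533, 0.2834]
eef_rot: [-3.14, 0.429, -0.559]
force: [-1.2, 0.7, -0.4]
grip_width: 0.0943
grip_force: 0.0
```

Call:
step_arm --plan '[{"dx": 0,"dy": 0,"dz": 0,"rx": 0,"ry": -0.09,"rz": 0,"claw": 0},{"dx": 0,"dy": 0,"dz": 0,"rx": 0,"ry": -0.08,"rz": 0,"claw": 0},{"dx": 0.1,"dy": 0,"dz": 0.2,"rx": 0,"ry": 0,"rz": 0,"claw": 0},{"dx": 0.2,"dy": 0,"dz": 0.2,"rx": 0,"ry": 0,"rz": 0,"claw": 0},{"dx": 0.2,"dy": 0,"dz": 0.1,"rx": 0,"ry": 0,"rz": 0,"claw": 0},{"dx": 0,"dy": 0,"dz": 0,"rx": 0,"ry": 0,"rz": 0,"claw": 0},{"dx": 0,"dy": 0,"dz": 0,"rx": 0,"ry": 0,"rz": 0,"claw": 0}]'

```text
time_s: 4.45
ee_pos: [0.6223, 0.0498, 0.2125]
eef_rot: [-3.141, 0.691, -0.561]
force: [1.2, -0.8, 0.9]
grip_width: 0.094
grip_force: 0.0
```

Run:
```python
from h import *
o=telemetry.get_obs(); c=viewer.camera('wrist'); print(o['ee_pos'],o['eef_rot'],o['qpos'])
np.savez('w1.npz',pos=o['ee_pos'],rot=o['eef_rot'],**c); save('w1.png',c['img'])
```

```text
[0.62234051 0.04975993 0.21253227] [-3.14147325  0.69120097 -0.5607868 ] [-0.09588776  0.852717    0.83391088  0.33129924  2.06790822  2.10216805]
```

View pics/w1.png

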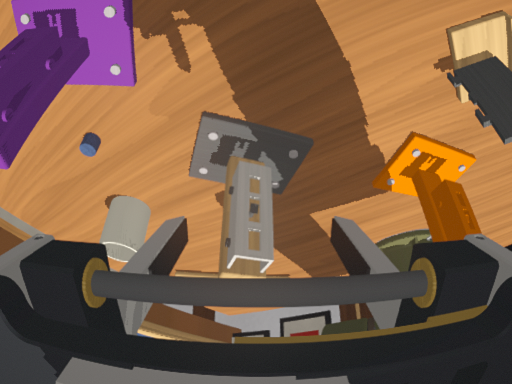

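The wrist view looks at the strip's front, with "up" towards the bottom of the picture: lower slot near (258,183), latch window (254,208), upper slot (252,240), strip top edge near row 265. I'll rectify it onto the strip plane.

```bash
cat >> h.py <<'E'
S0=np.array([.5218,.1278,0]);SY=np.radians(129.5)
def stand2w(p): return Ro.from_euler('z',SY).apply(p)+S0
def projw(d,X):
    Rt=Ro.from_euler('xyz',d['rot']).as_matrix(); T=d['tool_from_camera']
    Xt=(np.atleast_2d(X)-d['pos'])@Rt; Xc=(Xt-T[:3,3])@T[:3,:3]
    th=np.arccos(Xc[:,2]/np.linalg.norm(Xc,axis=1)); ph=np.arctan2(Xc[:,1],Xc[:,0]); r=d['fx']*th
    return np.stack([d['cx']+r*np.cos(ph),d['cy']+r*np.sin(ph)],1)
E
python3 - <<'E'
from h import *
d=dict(np.load('w1.npz'))
s=4; ys=np.arange(35,-35,-1/s); zs=np.arange(195,50,-1/s)   # left= +y?? viewer in front sees +y on the ... 
Y,Z=np.meshgrid(ys,zs); X=np.stack([-20+0*Y,Y,Z],-1).reshape(-1,3)/1000
uv=projw(d,stand2w(X)).astype(np.float32).reshape(*Y.shape,2)
im=cv2.remap(d['img'],uv[...,0],uv[...,1],cv2.INTER_CUBIC)
g=cv2.cvtColor(im,cv2.COLOR_RGB2GRAY).astype(float)
prof=g[:,(abs(ys)<2.5)].mean(1); gr=np.gradient(cv2.GaussianBlur(prof[:,None],(1,9),0)[:,0])
from scipy.signal import find_peaks
for sg in (1,-1):
    k,_=find_peaks(sg*gr,height=2,distance=6); print('edge',sg,[(round(zs[i],1),round(gr[i],1)) for i in k])
side=g[:,(abs(ys)>12)&(abs(ys)<18)].mean(1);gs=np.gradient(cv2.GaussianBlur(side[:,None],(1,9),0)[:,0])
k,_=find_peaks(abs(gs),height=2,distance=6); print('side',[(round(zs[i],1),round(gs[i],1)) for i in k])
for zc in (90,160):
  row=g[(abs(zs-zc)<5)].mean(0); gr=np.gradient(row); k,_=find_peaks(abs(gr),height=2,distance=4); print('y',zc,[(round(ys[i],1),round(gr[i],1)) for i in k])
for z in range(60,196,10):
    i=np.argmin(abs(zs-z)); cv2.putText(im,str(z),(0,int(i)+4),0,.35,(255,0,0)); im[i,:6]=255
save('r1.png',im)
# depth check on strip
T=d['tool_from_camera'];v,u=np.mgrid[0:384,0:512]
x=(u-d['cx'])/d['fx'];y=(v-d['cy'])/d['fy'];r=np.hypot(x,y)+1e-9
dr=np.stack([np.tan(r)*x/r,np.tan(r)*y/r,np.ones_like(r)],-1)*d['z_map'][...,None]
W=(dr@T[:3,:3].T+T[:3,3])@Ro.from_euler('xyz',d['rot']).as_matrix().T+d['pos']
Sx=Ro.from_euler('z',-SY).apply((W-S0).reshape(-1,3))*1000; Sx=Sx[d['z_map'].ravel()>0]
m=(abs(Sx[:,0]+20)<8)&(abs(Sx[:,1])<24)&(Sx[:,2]>60)&(Sx[:,2]<190)
p=Sx[m]; print(m.sum(),np.percentile(p,[1,5,50,95,99],axis=0).round(1)); k=abs(p[:,1])>9
print('x vs y,z fit',np.linalg.lstsq(np.c_[np.ones(k.sum()),p[k,1],p[k,2]-126],p[k,0],rcond=None)[0])
m=(Sx[:,2]>174)&(Sx[:,2]<192)&(abs(Sx[:,1])<30)&(Sx[:,0]>8)&(Sx[:,0]<45); print('posttop',m.sum(),np.percentile(Sx[m],[1,50,99],axis=0).round(1) if m.sum() else 0)
m=(Sx[:,2]>6)&(Sx[:,2]<20)&(abs(Sx[:,1])<50)&(Sx[:,0]>-50)&(Sx[:,0]<-30); print('foot',m.sum(),np.median(Sx[m],axis=0) if m.sum() else 0)
E
```

```text
edge 1 [(np.float64(178.2), np.float64(12.6)), (np.float64(147.0), np.float64(2.8)), (np.float64(145.0), np.float64(2.9)), (np.float64(112.5), np.float64(4.1)), (np.float64(106.0), np.float64(3.4)), (np.float64(76.2), np.float64(2.4))]
edge -1 [(np.float64(194.2), np.float64(-5.1)), (np.float64(175.8), np.float64(-11.8)), (np.float64(143.5), np.float64(-4.1)), (np.float64(124.8), np.float64(-4.9)), (np.float64(103.0), np.float64(-2.8)), (np.float64(73.0), np.float64(-2.3))]
side [(np.float64(194.2), np.float64(-4.7)), (np.float64(191.8), np.float64(2.8)), (np.float64(178.2), np.float64(9.8)), (np.float64(175.8), np.float64(-11.9))]
y 90 [(np.float64(23.0), np.float64(6.8)), (np.float64(-4.2), np.float64(2.7)), (np.float64(-17.8), np.float64(-2.1)), (np.float64(-31.8), np.float64(2.3))]
y 160 [(np.float64(23.5), np.float64(5.1)), (np.float64(22.5), np.float64(6.1)), (np.float64(8.8), np.float64(-2.1)), (np.float64(-4.0), np.float64(3.4)), (np.float64(-22.0), np.float64(-5.3)), (np.float64(-26.8), np.float64(3.6)), (np.float64(-31.8), np.float64(9.1))]
2926 [[-20.6 -17.8  61.7]
 [-20.3 -16.9  67.3]
 [-19.2   1.3 126.4]
 [-15.7  20.7 174. ]
 [-13.2  22.1 175.8]]
x vs y,z fit [-1.88837792e+01 -2.06009169e-02  5.08404131e-03]
posttop 446 [[  9.7 -22.5 174.1]
 [ 15.1  -3.5 179.5]
 [ 31.3  26.  183.6]]
foot 711 [-37.65674609  -1.61471859  12.58315794]
```

View pics/r1.png

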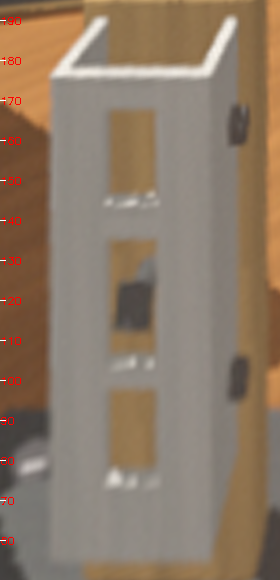

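The rectified view shows the slots, window and top edge all about 4.5–5 mm lower than nominal. With the plane and height bias (foot reads 12.6, plane at −19) that makes about −5.5 mm, which agrees with the top camera's −5.8. The strip centre appears at y ≈ +2 mm here; I'll check that against the held plate later. Now to the ledge.

Call:
step_arm --plan '[{"dx": -0.2,"dy": 0,"dz": -0.3,"rx": 0,"ry": 0.09,"rz": 0,"claw": 0},{"dx": -0.2,"dy": 0,"dz": -0.3,"rx": 0,"ry": 0.09,"rz": 0,"claw": 0},{"dx": 0,"dy": 0,"dz": 0,"rx": 0,"ry": 0.09,"rz": 0,"claw": 0},{"dx": 0,"dy": 0,"dz": 0,"rx": 0,"ry": 0.09,"rz": 0,"claw": 0},{"dx": 0,"dy": 0,"dz": 0,"rx": 0,"ry": 0.08,"rz": 0,"claw": 0},{"dx": 0,"dy": 0,"dz": 0,"rx": 0,"ry": 0,"rz": -0.09,"claw": 0},{"dx": 0,"dy": 0,"dz": 0,"rx": 0,"ry": 0,"rz": -0.09,"claw": 0},{"dx": 0,"dy": 0,"dz": 0,"rx": 0,"ry": 0,"rz": -0.09,"claw": 0},{"dx": 0,"dy": 0,"dz": 0,"rx": 0,"ry": 0,"rz": -0.09,"claw": 0},{"dx": 0,"dy": 0,"dz": 0,"rx": 0,"ry": 0,"rz": -0.09,"claw": 0}]'

```text
time_s: 5.5
ee_pos: [0.6242, 0.0487, 0.286]
eef_rot: [3.141, -0.003, 0.152]
force: [0.2, 0.0, -0.6]
grip_width: 0.0941
grip_force: 0.0
```

Call:
step_arm --plan '[{"dx": 0,"dy": 0,"dz": 0,"rx": 0,"ry": 0,"rz": -0.09,"claw": 0},{"dx": 0,"dy": 0,"dz": 0,"rx": 0,"ry": 0,"rz": -0.09,"claw": 0},{"dx": 0,"dy": 0,"dz": 0,"rx": 0,"ry": 0,"rz": -0.09,"claw": 0},{"dx": 0,"dy": 0,"dz": 0,"rx": 0,"ry": 0,"rz": -0.09,"claw": 0},{"dx": 0,"dy": 0,"dz": 0,"rx": 0,"ry": 0,"rz": -0.09,"claw": 0},{"dx": 0,"dy": 0,"dz": 0,"rx": 0,"ry": 0,"rz": -0.09,"claw": 0},{"dx": 0,"dy": 0,"dz": 0,"rx": 0,"ry": 0,"rz": -0.09,"claw": 0},{"dx": 0,"dy": 0,"dz": 0,"rx": 0,"ry": 0,"rz": -0.09,"claw": 0},{"dx": 0,"dy": 0,"dz": 0,"rx": 0,"ry": 0,"rz": -0.09,"claw": 0},{"dx": 0,"dy": 0,"dz": 0,"rx": 0,"ry": 0,"rz": -0.09,"claw": 0}]'

```text
time_s: 6.5
ee_pos: [0.6242, 0.0487, 0.286]
eef_rot: [3.139, -0.0, 1.566]
force: [0.2, -0.4, -0.0]
grip_width: 0.094
grip_force: 0.0
```

Run:
```python
from h import *
o=telemetry.get_obs();print(o['ee_pos'],o['eef_rot'],o['qpos'])
go([.5155,-.18,.22],8)
```

```text
[0.62420121 0.04873539 0.28595137] [ 3.13887131e+00 -3.09371313e-04  1.56558645e+00] [1.93295577e-02 4.37739990e-01 1.18890969e+00 2.42920202e-04
 1.51221485e+00 2.45259618e-02]
per row [-0.2866 -0.1346  0.082 ] total mm [-229.3 -107.7   65.6]
```

Call:
step_arm --plan '[{"dx": -0.29,"dy": -0.13,"dz": 0.08,"rx": 0,"ry": 0,"rz": -0.003,"claw": 0},{"dx": -0.29,"dy": -0.13,"dz": 0.08,"rx": 0,"ry": 0,"rz": 0,"claw": 0},{"dx": -0.29,"dy": -0.13,"dz": 0.08,"rx": 0,"ry": 0,"rz": 0,"claw": 0},{"dx": -0.29,"dy": -0.14,"dz": 0.08,"rx": 0,"ry": 0,"rz": 0,"claw": 0},{"dx": -0.29,"dy": -0.14,"dz": 0.08,"rx": 0,"ry": 0,"rz": 0,"claw": 0},{"dx": -0.29,"dy": -0.14,"dz": 0.08,"rx": 0,"ry": 0,"rz": 0,"claw": 0},{"dx": -0.29,"dy": -0.14,"dz": 0.08,"rx": 0,"ry": 0,"rz": 0,"claw": 0},{"dx": -0.26,"dy": -0.13,"dz": 0.1,"rx": 0,"ry": 0,"rz": 0,"claw": 0},{"dx": 0,"dy": 0,"dz": 0,"rx": 0,"ry": 0,"rz": 0,"claw": 0},{"dx": 0,"dy": 0,"dz": 0,"rx": 0,"ry": 0,"rz": 0,"claw": 0}]'

```text
time_s: 7.5
ee_pos: [0.5149, -0.1798, 0.2194]
eef_rot: [3.139, 0.001, 1.563]
force: [-0.0, -0.2, -0.1]
grip_width: 0.094
grip_force: 0.0
```

```bash
cat >> h.py <<'E'
def wcloud(d):
    T=d['tool_from_camera'];v,u=np.mgrid[0:384,0:512]
    x=(u-d['cx'])/d['fx'];y=(v-d['cy'])/d['fy'];r=np.hypot(x,y)+1e-9
    dr=np.stack([np.tan(r)*x/r,np.tan(r)*y/r,np.ones_like(r)],-1)*d['z_map'][...,None]
    t=dr@T[:3,:3].T+T[:3,3]; t[d['z_map']<=0]=np.nan
    return t, t@Ro.from_euler('xyz',d['rot']).as_matrix().T+d['pos']
def shot(n):
    o=telemetry.get_obs(); c=viewer.camera('wrist'); d=dict(c); d.update(pos=o['ee_pos'],rot=o['eef_rot']); np.savez(n+'.npz',**d); save(n+'.png',c['img']); return d
E
python3 - <<'E'
from h import *
d=shot('w2'); print(d['pos'],d['rot']); t,W=wcloud(d)
m=(W[...,2]>.122)&(W[...,2]<.14)&(abs(W[...,0]-.515)<.03)&(W[...,1]>-.25)&(W[...,1]<-.12)
q=W[m]; print(len(q),np.median(q,axis=0),cv2.minAreaRect((q[:,:2]*1000).astype(np.float32)))
l=cv2.fitLine(q[:,:2].astype(np.float32),cv2.DIST_HUBER,0,.001,.001).ravel(); print(np.degrees(np.arctan2(l[1],l[0])))
m=(W[...,2]>.008)&(W[...,2]<.03)&(abs(W[...,0]-.515)<.07)&(W[...,1]>-.27)&(W[...,1]<-.12)&(d['img'][...,1]>170)
print(cv2.minAreaRect((W[m][:,:2]*1000).astype(np.float32)),np.median(W[m][:,2]))
E
```

```text
[ 0.51492078 -0.1798286   0.21941327] [3.13946933e+00 5.42367949e-04 1.56336928e+00]
667 [ 0.51258615 -0.18445628  0.13096199] ((512.2809448242188, -187.21017456054688), (65.77825164794922, 7.841662883758545), 89.6166000366211)
89.792366
((513.0975341796875, -210.8211669921875), (72.25997924804688, 109.16783905029297), 89.65946960449219) 0.013063190798706353
```

View pics/w2.png

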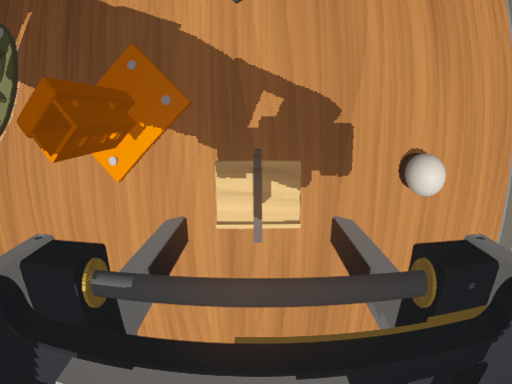

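The view shows the ledge plate centred between the fingers at (258,195), with its rim at the bottom and the tabs at the top (258,150). The ball is clear at (425,175). I'll descend and grip.

Call:
step_arm --plan '[{"dx": 0,"dy": 0,"dz": 0.2,"rx": 0,"ry": 0,"rz": 0,"claw": 0},{"dx": 0,"dy": 0,"dz": 0.3,"rx": 0,"ry": 0,"rz": 0,"claw": 0},{"dx": 0,"dy": 0,"dz": 0.3,"rx": 0,"ry": 0,"rz": 0,"claw": 0},{"dx": 0,"dy": 0,"dz": 0.24,"rx": 0,"ry": 0,"rz": 0,"claw": 0},{"dx": 0,"dy": 0,"dz": 0,"rx": 0,"ry": 0,"rz": 0,"claw": 0},{"dx": 0,"dy": 0,"dz": 0,"rx": 0,"ry": 0,"rz": 0,"claw": 0.7}]' --grip_force 5

```text
time_s: 8.15
ee_pos: [0.5155, -0.1792, 0.1152]
eef_rot: [3.141, 0.0, 1.565]
force: [-0.4, 0.0, 1.1]
grip_width: 0.089
grip_force: 0.0
```

Call:
step_arm --plan '[{"dx": 0,"dy": 0,"dz": 0,"rx": 0,"ry": 0,"rz": 0,"claw": 1},{"dx": 0,"dy": 0,"dz": 0,"rx": 0,"ry": 0,"rz": 0,"claw": 1},{"dx": 0,"dy": 0,"dz": 0,"rx": 0,"ry": 0,"rz": 0,"claw": 1},{"dx": 0,"dy": 0,"dz": 0,"rx": 0,"ry": 0,"rz": 0,"claw": 1},{"dx": 0,"dy": 0,"dz": 0,"rx": 0,"ry": 0,"rz": 0,"claw": 1},{"dx": 0,"dy": 0,"dz": 0,"rx": 0,"ry": 0,"rz": 0,"claw": 1},{"dx": 0,"dy": 0,"dz": 0,"rx": 0,"ry": 0,"rz": 0,"claw": 1},{"dx": 0,"dy": 0,"dz": 0,"rx": 0,"ry": 0,"rz": 0,"claw": 1}]' --grip_force 10

```text
time_s: 8.95
ee_pos: [0.5147, -0.1798, 0.1139]
eef_rot: [-3.142, -0.0, 1.564]
force: [1.4, -0.1, -0.6]
grip_width: 0.0255
grip_force: 0.0
```

Call:
step_arm --plan '[{"dx": 0,"dy": 0,"dz": 0,"rx": 0,"ry": 0,"rz": 0,"claw": 1},{"dx": 0,"dy": 0,"dz": 0,"rx": 0,"ry": 0,"rz": 0,"claw": 1},{"dx": 0,"dy": 0,"dz": 0,"rx": 0,"ry": 0,"rz": 0,"claw": 1},{"dx": 0,"dy": 0,"dz": 0,"rx": 0,"ry": 0,"rz": 0,"claw": 1},{"dx": 0,"dy": 0,"dz": 0,"rx": 0,"ry": 0,"rz": 0,"claw": 1}]' --grip_force 55

```text
time_s: 9.45
ee_pos: [0.5146, -0.1797, 0.1137]
eef_rot: [-3.141, -0.0, 1.564]
force: [-0.4, -0.1, -2.8]
grip_width: 0.0079
grip_force: 55.0
```

Call:
step_arm --plan '[{"dx": 0,"dy": 0,"dz": -0.1,"rx": 0,"ry": 0,"rz": 0,"claw": 1},{"dx": 0,"dy": 0,"dz": -0.2,"rx": 0,"ry": 0,"rz": 0,"claw": 1},{"dx": 0,"dy": 0,"dz": -0.3,"rx": 0,"ry": 0,"rz": 0,"claw": 1},{"dx": 0,"dy": 0,"dz": -0.2,"rx": 0,"ry": 0,"rz": 0,"claw": 1},{"dx": 0,"dy": 0,"dz": 0,"rx": 0,"ry": 0,"rz": -0.09,"claw": 1},{"dx": 0,"dy": 0,"dz": 0,"rx": 0,"ry": 0,"rz": -0.09,"claw": 1},{"dx": 0,"dy": 0,"dz": 0,"rx": 0,"ry": 0,"rz": -0.09,"claw": 1},{"dx": 0,"dy": 0,"dz": 0,"rx": 0,"ry": 0,"rz": -0.09,"claw": 1},{"dx": 0,"dy": 0,"dz": 0,"rx": 0,"ry": 0,"rz": -0.087,"claw": 1},{"dx": 0,"dy": 0,"dz": 0,"rx": 0,"ry": 0,"rz": 0,"claw": 1}]' --grip_force 60

```text
time_s: 10.45
ee_pos: [0.5148, -0.1798, 0.1946]
eef_rot: [3.141, 0.0, 2.269]
force: [0.5, -0.1, -3.0]
grip_width: 0.0076
grip_force: 60.0
```

Run:
```python
from h import *
o=telemetry.get_obs();print(o['ee_pos'],o['eef_rot'],o['force'],o['grip_width'],o['moment'])
t=stand2w(np.array([-.1+.0137,.0011,0.177])); print(t); go(t,10)
```

```text
[ 0.5147688  -0.17980587  0.19460873] [3.14135902e+00 4.69959245e-04 2.26886108e+00] [ 0.52615461 -0.08019183 -3.04882228] 0.007594897122563509 [ 0.04173006 -0.13164671 -0.03173583]
[0.57584476 0.06050911 0.177     ]
per row [0.1449 0.2012 0.0176] total mm [144.9 201.2  17.6]
```

Call:
step_arm --plan '[{"dx": 0.14,"dy": 0.2,"dz": 0,"rx": 0,"ry": 0,"rz": 0,"claw": 1},{"dx": 0.14,"dy": 0.2,"dz": 0,"rx": 0,"ry": 0,"rz": 0,"claw": 1},{"dx": 0.14,"dy": 0.2,"dz": 0,"rx": 0,"ry": 0,"rz": 0,"claw": 1},{"dx": 0.14,"dy": 0.2,"dz": 0,"rx": 0,"ry": 0,"rz": 0,"claw": 1},{"dx": 0.14,"dy": 0.2,"dz": 0,"rx": 0,"ry": 0,"rz": 0,"claw": 1},{"dx": 0.14,"dy": 0.2,"dz": 0.03,"rx": 0,"ry": 0,"rz": 0,"claw": 1},{"dx": 0.14,"dy": 0.2,"dz": 0.03,"rx": 0,"ry": 0,"rz": 0,"claw": 1},{"dx": 0.14,"dy": 0.2,"dz": 0.03,"rx": 0,"ry": 0,"rz": 0,"claw": 1},{"dx": 0.14,"dy": 0.2,"dz": 0.04,"rx": 0,"ry": 0,"rz": 0,"claw": 1},{"dx": 0.16,"dy": 0.2,"dz": 0.04,"rx": 0,"ry": 0,"rz": 0,"claw": 1}]'

```text
time_s: 11.45
ee_pos: [0.5775, 0.0583, 0.1773]
eef_rot: [3.141, 0.0, 2.262]
force: [0.8, 0.1, -3.0]
grip_width: 0.0078
grip_force: 60.0
```

Call:
step_arm --plan '[{"dx": 0,"dy": 0,"dz": 0,"rx": 0,"ry": 0,"rz": 0,"claw": 1},{"dx": 0,"dy": 0,"dz": 0,"rx": 0,"ry": 0,"rz": 0,"claw": 1}]'

```text
time_s: 11.65
ee_pos: [0.5771, 0.0575, 0.1772]
eef_rot: [-3.141, 0.0, 2.265]
force: [-1.0, 0.1, -3.3]
grip_width: 0.0075
grip_force: 60.0
```

Run:
```python
from h import *
d=shot('w3'); print(d['pos'],d['rot']); t,W=wcloud(d)
# tool-frame: plate and strip/post
def r(m): 
    q=t[m][:,:2]*1000; print(len(q),cv2.minAreaRect(q.astype(np.float32)) if len(q)>5 else '',np.percentile(q,[2,50,98],axis=0).round(1).tolist(), np.percentile(W[m][:,2],[5,50,95]).round(4).tolist())
im=d['img'].astype(int); bright=(im.min(2)>160)&(im[...,0]-im[...,2]<55)
zone=(t[...,0]>.02)&(t[...,0]<.16)&(abs(t[...,1])<.05)
print('strip');r(zone&bright&(W[...,2]>.165)&(W[...,2]<.19))
print('post');r(zone&(im[...,0]-im[...,2]>70)&(W[...,2]>.176)&(W[...,2]<.19))
print('plate');r((abs(t[...,1])<.02)&(t[...,0]>-.05)&(t[...,0]<.04)&(abs(W[...,2]-.193)<.008))
save('w3z.png',cv2.resize(d['img'][0:300,130:390],(780,900))[0:600])
```

```text
[0.57714623 0.05751992 0.1771615 ] [-3.14139903e+00  9.91806263e-05  2.26464956e+00]
strip
99 ((99.48239135742188, 18.14189338684082), (10.38156795501709, 3.551339864730835), 6.257466793060303) [[94.7, 16.6], [99.5, 18.1], [104.2, 19.6]] [0.1745, 0.1758, 0.1768]
post
3358 ((116.58200073242188, 0.0795440673828125), (24.02193260192871, 49.528114318847656), 2.3774096965789795) [[105.1, -23.1], [115.9, 0.8], [126.9, 23.0]] [0.1817, 0.183, 0.1842]
plate
1711 ((-5.620405197143555, -4.525861740112305), (65.15203857421875, 30.851795196533203), 14.1993408203125) [[-37.7, -14.9], [9.5, -0.8], [25.8, 13.3]] [0.1875, 0.1946, 0.1994]
```

View pics/w3z.png

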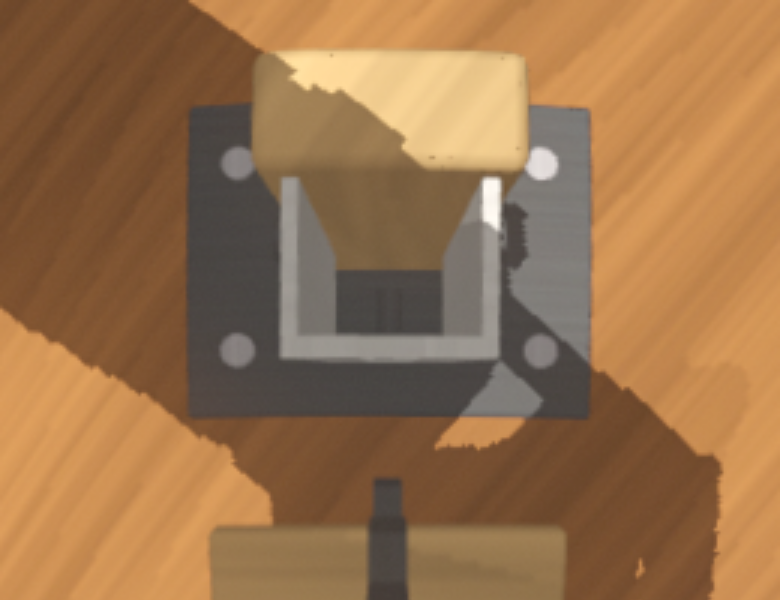

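The top-down view shows the tab (387,490) in line with the strip centre (390,350), within about 0.5 mm, and the yaw square. The strip top reads 175.8 while the post top reads 183 (true 182), so the offset is about −5.7. Gap from tab tip to strip is about 34 mm. I'll advance gently.

Call:
step_arm --plan '[{"dx": 0.1,"dy": 0.004,"dz": 0.003,"rx": 0,"ry": 0,"rz": 0,"claw": 1},{"dx": 0.1,"dy": 0,"dz": 0,"rx": 0,"ry": 0,"rz": 0,"claw": 1},{"dx": 0.08,"dy": 0,"dz": 0,"rx": 0,"ry": 0,"rz": 0,"claw": 1},{"dx": 0,"dy": 0,"dz": 0,"rx": 0,"ry": 0,"rz": 0,"claw": 1},{"dx": 0,"dy": 0,"dz": 0,"rx": 0,"ry": 0,"rz": 0,"claw": 1}]'

```text
time_s: 12.2
ee_pos: [0.5595, 0.0793, 0.1769]
eef_rot: [3.141, 0.0, 2.267]
force: [1.0, -0.3, -2.1]
grip_width: 0.0075
grip_force: 60.0
```

Call:
step_arm --plan '[{"dx": 0.02,"dy": 0,"dz": 0,"rx": 0,"ry": 0,"rz": 0,"claw": 1},{"dx": 0.02,"dy": 0,"dz": 0,"rx": 0,"ry": 0,"rz": 0,"claw": 1},{"dx": 0,"dy": 0,"dz": 0,"rx": 0,"ry": 0,"rz": 0,"claw": 1}]'

```text
time_s: 12.5
ee_pos: [0.5569, 0.0823, 0.1766]
eef_rot: [-3.142, -0.0, 2.267]
force: [-0.5, 0.4, -3.5]
grip_width: 0.0076
grip_force: 60.0
```

Call:
step_arm --plan '[{"dx": 0.02,"dy": 0,"dz": 0,"rx": 0,"ry": 0,"rz": 0,"claw": 1},{"dx": 0,"dy": 0,"dz": 0,"rx": 0,"ry": 0,"rz": 0,"claw": 1}]'

```text
time_s: 12.7
ee_pos: [0.5556, 0.0838, 0.1766]
eef_rot: [-3.141, -0.0, 2.267]
force: [0.3, -0.1, -3.2]
grip_width: 0.0077
grip_force: 60.0
```

Call:
step_arm --plan '[{"dx": 0.02,"dy": 0,"dz": 0,"rx": 0,"ry": 0,"rz": 0,"claw": 1},{"dx": 0,"dy": 0,"dz": 0,"rx": 0,"ry": 0,"rz": 0,"claw": 1}]'

```text
time_s: 12.9
ee_pos: [0.5543, 0.0854, 0.1766]
eef_rot: [-3.142, -0.0, 2.267]
force: [-0.1, -0.4, -2.5]
grip_width: 0.0074
grip_force: 60.0
```

Call:
step_arm --plan '[{"dx": 0.02,"dy": 0,"dz": 0,"rx": 0,"ry": 0,"rz": 0,"claw": 1},{"dx": 0,"dy": 0,"dz": 0,"rx": 0,"ry": 0,"rz": 0,"claw": 1}]'

```text
time_s: 13.1
ee_pos: [0.553, 0.087, 0.1766]
eef_rot: [3.142, -0.0, 2.267]
force: [-0.3, 0.4, -2.7]
grip_width: 0.0078
grip_force: 60.0
```

Call:
step_arm --plan '[{"dx": 0.02,"dy": 0,"dz": 0,"rx": 0,"ry": 0,"rz": 0,"claw": 1},{"dx": 0,"dy": 0,"dz": 0,"rx": 0,"ry": 0,"rz": 0,"claw": 1}]'

```text
time_s: 13.3
ee_pos: [0.5517, 0.0885, 0.1766]
eef_rot: [-3.142, -0.0, 2.267]
force: [-0.6, 0.2, -1.9]
grip_width: 0.0075
grip_force: 60.0
```

Call:
step_arm --plan '[{"dx": 0.015,"dy": 0,"dz": 0,"rx": 0,"ry": 0,"rz": 0,"claw": 1},{"dx": 0,"dy": 0,"dz": 0,"rx": 0,"ry": 0,"rz": 0,"claw": 1}]'

```text
time_s: 13.5
ee_pos: [0.5508, 0.0896, 0.1767]
eef_rot: [3.142, -0.0, 2.267]
force: [1.0, -1.0, -3.2]
grip_width: 0.0076
grip_force: 60.0
```

Call:
step_arm --plan '[{"dx": 0.01,"dy": 0,"dz": 0,"rx": 0,"ry": 0,"rz": 0,"claw": 1},{"dx": 0,"dy": 0,"dz": 0,"rx": 0,"ry": 0,"rz": 0,"claw": 1}]'

```text
time_s: 13.7
ee_pos: [0.5502, 0.0904, 0.1766]
eef_rot: [3.142, -0.0, 2.267]
force: [0.5, 0.0, -2.5]
grip_width: 0.0078
grip_force: 60.0
```

Call:
step_arm --plan '[{"dx": 0.01,"dy": 0,"dz": 0,"rx": 0,"ry": 0,"rz": 0,"claw": 1},{"dx": 0,"dy": 0,"dz": 0,"rx": 0,"ry": 0,"rz": 0,"claw": 1}]'

```text
time_s: 13.9
ee_pos: [0.5496, 0.0911, 0.1766]
eef_rot: [-3.142, -0.0, 2.267]
force: [0.9, -0.7, -3.4]
grip_width: 0.0077
grip_force: 60.0
```

Call:
step_arm --plan '[{"dx": 0.01,"dy": 0,"dz": 0,"rx": 0,"ry": 0,"rz": 0,"claw": 1},{"dx": 0,"dy": 0,"dz": 0,"rx": 0,"ry": 0,"rz": 0,"claw": 1}]'

```text
time_s: 14.1
ee_pos: [0.5489, 0.0919, 0.1767]
eef_rot: [3.142, -0.0, 2.267]
force: [-0.4, 0.0, -3.5]
grip_width: 0.0079
grip_force: 60.0
```

Call:
step_arm --plan '[{"dx": 0.01,"dy": 0,"dz": 0,"rx": 0,"ry": 0,"rz": 0,"claw": 1},{"dx": 0,"dy": 0,"dz": 0,"rx": 0,"ry": 0,"rz": 0,"claw": 1}]'

```text
time_s: 14.3
ee_pos: [0.5488, 0.092, 0.1767]
eef_rot: [3.141, 0.002, 2.266]
force: [4.7, -3.5, -4.0]
grip_width: 0.0074
grip_force: 60.0
```

Call:
step_arm --plan '[{"dx": 0.01,"dy": 0,"dz": 0,"rx": 0,"ry": 0,"rz": 0,"claw": 1},{"dx": 0,"dy": 0,"dz": 0,"rx": 0,"ry": 0,"rz": 0,"claw": 1}]'

```text
time_s: 14.5
ee_pos: [0.5487, 0.0921, 0.1768]
eef_rot: [3.141, 0.003, 2.266]
force: [8.8, -8.0, -6.0]
grip_width: 0.0078
grip_force: 60.0
```

Plate meets the strip about 11 mm past the tip-touch point (12 N), so both tabs are through. I'll ease off and press down.

Call:
step_arm --plan '[{"dx": -0.015,"dy": 0,"dz": 0,"rx": 0,"ry": 0,"rz": 0,"claw": 1},{"dx": 0,"dy": 0,"dz": 0.02,"rx": 0,"ry": 0,"rz": 0,"claw": 1},{"dx": 0,"dy": 0,"dz": 0,"rx": 0,"ry": 0,"rz": 0,"claw": 1}]'

```text
time_s: 14.8
ee_pos: [0.5489, 0.0921, 0.1747]
eef_rot: [3.141, 0.001, 2.267]
force: [4.0, -3.2, -2.3]
grip_width: 0.0075
grip_force: 60.0
```

Call:
step_arm --plan '[{"dx": 0,"dy": 0,"dz": 0.02,"rx": 0,"ry": 0,"rz": 0,"claw": 1},{"dx": 0,"dy": 0,"dz": 0,"rx": 0,"ry": 0,"rz": 0,"claw": 1}]'

```text
time_s: 15.0
ee_pos: [0.549, 0.0921, 0.1729]
eef_rot: [3.141, 0.001, 2.267]
force: [4.6, -3.4, 0.4]
grip_width: 0.0073
grip_force: 60.0
```

Call:
step_arm --plan '[{"dx": 0,"dy": 0,"dz": 0.02,"rx": 0,"ry": 0,"rz": 0,"claw": 1},{"dx": 0,"dy": 0,"dz": 0,"rx": 0,"ry": 0,"rz": 0,"claw": 1}]'

```text
time_s: 15.2
ee_pos: [0.549, 0.0921, 0.1708]
eef_rot: [3.141, 0.001, 2.267]
force: [5.1, -3.9, 0.9]
grip_width: 0.0077
grip_force: 60.0
```

Call:
step_arm --plan '[{"dx": 0,"dy": 0,"dz": 0.015,"rx": 0,"ry": 0,"rz": 0,"claw": 1},{"dx": 0,"dy": 0,"dz": 0,"rx": 0,"ry": 0,"rz": 0,"claw": 1}]'

```text
time_s: 15.4
ee_pos: [0.549, 0.0921, 0.1695]
eef_rot: [3.141, 0.001, 2.267]
force: [4.8, -3.3, 2.8]
grip_width: 0.0074
grip_force: 60.0
```

Call:
step_arm --plan '[{"dx": 0,"dy": 0,"dz": 0.015,"rx": 0,"ry": 0,"rz": 0,"claw": 1},{"dx": 0,"dy": 0,"dz": 0,"rx": 0,"ry": 0,"rz": 0,"claw": 1}]'

```text
time_s: 15.6
ee_pos: [0.5492, 0.092, 0.1681]
eef_rot: [3.14, 0.001, 2.267]
force: [5.3, -4.2, 2.7]
grip_width: 0.0077
grip_force: 60.0
```

Call:
step_arm --plan '[{"dx": 0,"dy": 0,"dz": 0.015,"rx": 0,"ry": 0,"rz": 0,"claw": 1},{"dx": 0,"dy": 0,"dz": 0,"rx": 0,"ry": 0,"rz": 0,"claw": 1}]'

```text
time_s: 15.8
ee_pos: [0.5491, 0.092, 0.1664]
eef_rot: [3.141, 0.001, 2.267]
force: [6.1, -3.8, 1.0]
grip_width: 0.0075
grip_force: 60.0
```

Call:
step_arm --plan '[{"dx": 0,"dy": 0,"dz": 0.015,"rx": 0,"ry": 0,"rz": 0,"claw": 1},{"dx": 0,"dy": 0,"dz": 0,"rx": 0,"ry": 0,"rz": 0,"claw": 1}]'

```text
time_s: 16.0
ee_pos: [0.5487, 0.0919, 0.1641]
eef_rot: [-3.141, 0.0, 2.267]
force: [5.3, -4.5, -6.5]
grip_width: 0.0075
grip_force: 60.0
```

Call:
step_arm --plan '[{"dx": 0,"dy": 0,"dz": 0.01,"rx": 0,"ry": 0,"rz": 0,"claw": 1},{"dx": 0,"dy": 0,"dz": 0,"rx": 0,"ry": 0,"rz": 0,"claw": 1}]'

```text
time_s: 16.2
ee_pos: [0.5488, 0.0919, 0.1632]
eef_rot: [-3.141, 0.001, 2.267]
force: [5.8, -3.8, -3.2]
grip_width: 0.0074
grip_force: 60.0
```

Call:
step_arm --plan '[{"dx": 0,"dy": 0,"dz": 0.01,"rx": 0,"ry": 0,"rz": 0,"claw": 1},{"dx": 0,"dy": 0,"dz": 0,"rx": 0,"ry": 0,"rz": 0,"claw": 1}]'

```text
time_s: 16.4
ee_pos: [0.5488, 0.0919, 0.1624]
eef_rot: [-3.141, 0.001, 2.267]
force: [5.3, -4.4, -1.2]
grip_width: 0.0078
grip_force: 60.0
```

Call:
step_arm --plan '[{"dx": 0,"dy": 0,"dz": 0.01,"rx": 0,"ry": 0,"rz": 0,"claw": 1},{"dx": 0,"dy": 0,"dz": 0,"rx": 0,"ry": 0,"rz": 0,"claw": 1}]'

```text
time_s: 16.6
ee_pos: [0.5489, 0.0919, 0.1621]
eef_rot: [3.141, 0.001, 2.267]
force: [1.8, -4.8, 5.6]
grip_width: 0.0077
grip_force: 60.0
```

Call:
step_arm --plan '[{"dx": 0,"dy": 0,"dz": 0.01,"rx": 0,"ry": 0,"rz": 0,"claw": 1},{"dx": 0,"dy": 0,"dz": 0,"rx": 0,"ry": 0,"rz": 0,"claw": 1}]'

```text
time_s: 16.8
ee_pos: [0.549, 0.0919, 0.162]
eef_rot: [3.141, 0.001, 2.267]
force: [-1.4, -5.6, 13.4]
grip_width: 0.0078
grip_force: 60.0
```

Call:
step_arm --plan '[{"dx": 0,"dy": 0,"dz": 0.01,"rx": 0,"ry": 0,"rz": 0,"claw": 1},{"dx": 0,"dy": 0,"dz": 0,"rx": 0,"ry": 0,"rz": 0,"claw": 1}]'

```text
time_s: 17.0
ee_pos: [0.5492, 0.092, 0.1619]
eef_rot: [3.14, 0.002, 2.267]
force: [-3.5, -6.9, 21.8]
grip_width: 0.0081
grip_force: 60.0
```

A snap was felt at z ≈ 0.165 (the force dropped), then a hard stop at z 0.162 with about 25 N, after 14.7 mm of travel. I'll relax, release and retreat upwards.

Call:
step_arm --plan '[{"dx": -0.01,"dy": 0,"dz": -0.025,"rx": 0,"ry": 0,"rz": 0,"claw": 1},{"dx": 0,"dy": 0,"dz": 0,"rx": 0,"ry": 0,"rz": 0,"claw": 1},{"dx": 0,"dy": 0,"dz": 0,"rx": 0,"ry": 0,"rz": 0,"claw": 0.5},{"dx": 0,"dy": 0,"dz": 0,"rx": 0,"ry": 0,"rz": 0,"claw": 0.4},{"dx": 0,"dy": 0,"dz": 0,"rx": 0,"ry": 0,"rz": 0,"claw": 0.4},{"dx": 0,"dy": 0,"dz": 0,"rx": 0,"ry": 0,"rz": 0,"claw": 0.4},{"dx": 0,"dy": 0,"dz": 0,"rx": 0,"ry": 0,"rz": 0,"claw": 0.4}]'

```text
time_s: 17.7
ee_pos: [0.5492, 0.0915, 0.1621]
eef_rot: [-3.141, -0.0, 2.267]
force: [-0.1, -0.1, -0.5]
grip_width: 0.0441
grip_force: 0.0
```

Call:
step_arm --plan '[{"dx": 0,"dy": 0,"dz": -0.1,"rx": 0,"ry": 0,"rz": 0,"claw": 0.4},{"dx": 0,"dy": 0,"dz": -0.2,"rx": 0,"ry": 0,"rz": 0,"claw": 0.4},{"dx": 0,"dy": 0,"dz": -0.3,"rx": 0,"ry": 0,"rz": 0,"claw": 0.4},{"dx": -0.2,"dy": 0,"dz": -0.3,"rx": 0,"ry": 0,"rz": 0,"claw": 0.3},{"dx": -0.3,"dy": 0,"dz": -0.2,"rx": 0,"ry": 0,"rz": 0,"claw": 0.1},{"dx": -0.2,"dy": 0,"dz": 0,"rx": 0,"ry": 0,"rz": 0,"claw": 0},{"dx": 0,"dy": 0,"dz": 0,"rx": 0,"ry": 0,"rz": 0,"claw": 0},{"dx": 0,"dy": 0,"dz": 0,"rx": 0,"ry": 0,"rz": 0,"claw": 0}]'

```text
time_s: 18.5
ee_pos: [0.5939, 0.0378, 0.2721]
eef_rot: [-3.141, -0.0, 2.266]
force: [0.6, -1.1, 0.4]
grip_width: 0.0925
grip_force: 0.0
```

Run:
```python
from h import *
d=shot('w4'); print(d['pos'],d['rot']); t,W=wcloud(d)
Sx=Ro.from_euler('z',-SY).apply((W-S0).reshape(-1,3))*1000; dk=(d['img'].max(2)<110).ravel()
m=dk&(abs(Sx[:,1])<12)&(Sx[:,0]>-95)&(Sx[:,0]<-10)&(Sx[:,2]>168)&(Sx[:,2]<192)
print('plate top',m.sum(),np.percentile(Sx[m],[2,50,98],axis=0).round(1).tolist())
w=(np.ptp(d['img'],axis=2)>60).ravel()
m=w&(abs(Sx[:,1])<65)&(Sx[:,0]>-125)&(Sx[:,0]<-25)&(Sx[:,2]>45)&(Sx[:,2]<72)
print('board z: +y,-y',[np.median(Sx[m&(s*Sx[:,1]>15)],axis=0).round(1).tolist() for s in (1,-1)])
c=viewer.camera('side')
s=c['img'][110:290,200:360]
a=cv2.resize(d['img'],(400,300)); b=cv2.resize(s,(400,450),interpolation=cv2.INTER_CUBIC)
o=np.zeros((450,800,3),np.uint8);o[:300,:400]=a;o[:,400:]=b;save('f.png',o)
```

```text
[0.59389686 0.03778063 0.27214866] [-3.14128900e+00 -4.77312098e-04  2.26615438e+00]
plate top 538 [[-83.3, -0.7, 177.9], [-45.2, 2.9, 179.7], [-21.0, 6.3, 181.2]]
board z: +y,-y [[-69.5, 36.4, 61.8], [-70.1, -33.7, 61.7]]
```

View pics/f.png

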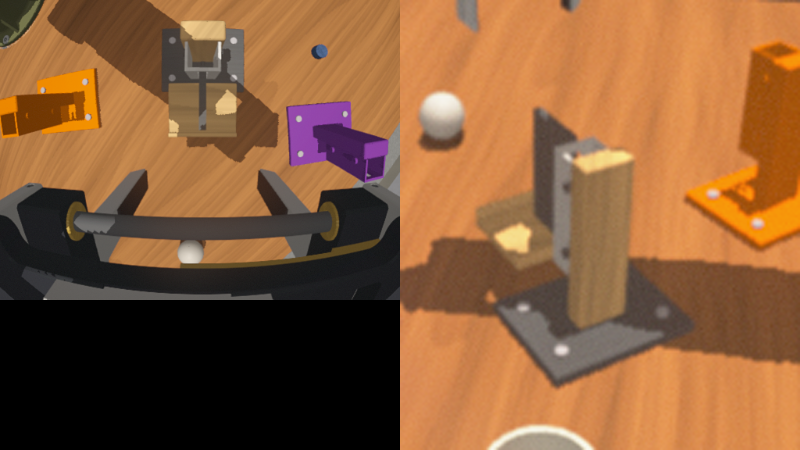

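The ledge hangs upright and square on the strip. Its board reads level on both sides, with the underside at about 49 mm, and the ball, chalk and mug are untouched. Handing in.

```bash
python3 -c "
from h import *
print(hand_in())"
```

```text
the job is handed in; nothing more can be done
None
```

The ledge is hooked through both slots, pressed down until I felt the latch snap, stopped hard at home (about 25 N), released and handed in. The hand-in gave no verdict. The latch joint was not read directly, so the snap rests on the force drop, the hard stop and the final pictures.

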